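# Stack the display tins, pressing each one flat

### The job

Build a stack of the two flat tins that lie on the sloping stands, in the middle of the round wooden board: take one tin off its sloping stand, lay it down flat (do not drop it) with its lid up in the middle of the board, let go, and then press straight down on its lid for a moment, about as firmly as on a doorbell (some 10 N), to feel that it lies flat. Only then lay the other tin squarely on top of it, edges in line, let go, and press it down in the same way; either tin may be first. Leave the board and the other goods where they are.

Things in the scene. Friction and masses are not known exactly. Their poses are not given: they have to be found in the camera images.
- display_disc: loose round wooden board, 150 mm across and 20 mm thick, 0.2 kg, lying flat on the worktop; origin in the middle of its underside
- tin_a: one of two alike flat oblong food tins with rounded corners, 105 mm long (own y), 63 mm wide (own x; gripped across this it measures about 60), 24 mm high (own z), about 0.1 to 0.2 kg; origin in the middle of the underside, z through the lid. It starts on a sloping stand, lid up, its long axis running up the slope, so its z leans 30 degrees from vertical
- tin_b: one of two alike flat oblong food tins with rounded corners, 105 mm long (own y), 63 mm wide (own x; gripped across this it measures about 60), 24 mm high (own z), about 0.1 to 0.2 kg; origin in the middle of the underside, z through the lid. It starts on a sloping stand, lid up, its long axis running up the slope, so its z leans 30 degrees from vertical
- stand_a: a small fixed wooden display stand, 124 mm long and 48 mm wide (narrower than the tin, so the tin overhangs it at both long sides). Its top slopes up 30 degrees along its own +x; a lip 14 mm high at the low end (-x, which faces the robot's left and, by 5 to 35 degrees, towards it) stops the tin. Origin in the middle of the underside on the worktop; the middle of the sloping surface is 46 mm above it, its upper edge is about 77 mm above the worktop. Carries tin_a
- stand_b: a small fixed wooden display stand, 124 mm long and 48 mm wide (narrower than the tin, so the tin overhangs it at both long sides). Its top slopes up 30 degrees along its own +x; a lip 14 mm high at the low end (-x, which faces the robot's left and, by 5 to 35 degrees, towards it) stops the tin. Origin in the middle of the underside on the worktop; the middle of the sloping surface is 46 mm above it, its upper edge is about 77 mm above the worktop. Carries tin_b
- glass_screen: fixed upright clear glass screen, easily overlooked, about 240 mm high, across the worktop behind the work, at right angles to the robot's forward direction. Origin at its foot; it runs along y from far right to about 240 mm left of the robot's middle line and leans about 7 degrees. Behind it on the right, from about 300 mm right of the middle line, a big cabinet stands on legs, its front in line with the screen, from about 0.25 m to 0.44 m above the worktop
- tub_1: bystander: small dairy tub 72 mm across and 71 mm high, origin in the middle of its underside
- price_tag0: bystander: price tag on a small black foot, 26x68x75 mm high, origin in the middle of its underside
- tape_roll: bystander: roll of tape lying flat, 62 mm across and 19 mm high, origin in the middle of its underside
Not all that is in view belongs to the job. Leave any blue, purple or yellow look-alike of the tin_a alone.

How it is judged:
By the outcome, as a careful person would: the job done as asked, in the order asked, and still so for the second after the job is handed in, with the robot touching nothing.
It also fails if it takes over 72 s, if anything falls off the work surface, if the arm or the gripper's body presses on something with over 40 N, if the wrist force passes 120 N, or if a joint passes its speed limit or range.

### The arm

A 6-joint arm with a two-finger parallel gripper is mounted at the origin on a cart in front of the work surface, level with it; the furniture and walls round the work are solid. World frame = base frame: x ahead of the robot, y to its left, z up, the work surface at z = 0. Lengths are in m, angles in rad, forces in N, time in s.
With the tool pointing down it reaches from about 0.425 to 0.95 m from the base axis. Payload 3.5 kg.
Tool frame: the origin (TCP) lies midway between the tips of the shut fingers; the grasp point (between the pads) lies ctrl.hold_point_z behind it (ctrl.hold_point_z is the distance from the TCP to the grasp point, in m); z points along the fingers, x is the direction in which the jaws open and shut, and the axes are right-handed (so a half turn about z gives the same grasp; the last joint's range is limited). The gripper opens to 85 mm and grips with 20 to 120 N. Pads are 22 mm wide; open, the fingers measure 114 mm over their backs; the gripper's body (76 mm by 85 mm) begins 54 mm behind the grasp point. The pads swing forward as they close: fully open they stand 13 mm farther back than shut.
Start: joints at [-1.418, 0.286, 1.577, -0, 1.279, -0.15], TCP at [0.201, -0.644, 0.231] pointing down, gripper open.
Joint ranges: [-2.77, 2.77], [-0.9, 2.22], [0.21, 2.48], [-1.53, 4.67], [0.24, 2.81], [-2.84, 2.84]. Speed limits (rad/s): [2.79, 2.79, 3.14, 3.14, 3.14, 3.14].

### API

Orientations are given as a unit quaternion [x, y, z, w].
In Python, from plant import ctrl gives the robot as it stands.
- The arm moves only by the tool step_arm, never from a script. Its arguments are lists of equal length, an entry for each row: "gripper": the gripper's target within -1 to 1 (shut at 1, half-way at 0, fully open at -1); "linear": the shift along the tool's x, y, z in m, a list of three; "delta_rot": the turn, a rotation vector about the tool's x, y, z in degrees, a list of three. A call has 1 to 20 rows; each row is the pose to reach, as a shift and turn from the pose commanded when the call began, along the tool's axes at that moment; what a row does not reach only later rows make up. A row lasts 1/8 s, in which the tool goes at most 62.5 mm and 10.7 degrees, less where a joint would pass 70% of its speed; a pose out of reach is approached as far as the arm can. A call with a gripper value outside its range is refused whole. The fingers move at their own pace and stop on an object; "grip_force" is the grip in N (left out, the last holds). Time passes only in rows, so rows that repeat a pose let the fingers close. It gives the time, the measured TCP pose, the force and the opening at its end, in the units of the state.
- ctrl.get_state(): the state, without advancing time (a new reading comes with each control period).
- ctrl.read_camera(name): name is "scene" or "top" or "wrist"; returns a dict with "frame" (400x640x3 uint8, red, green, blue), "fx", "fy", "cx", "cy" (pixels), "k1" (the pictures are not rectified: a ray, as slopes to the right and down, at radius r is drawn at 1 + k1 r^2 times it, then the intrinsics apply), "view" (4x4, takes a point from world to camera coordinates). Camera axes: x right, y down, z forward; pixel columns grow to the right and rows downward; lengths in m; the calibration is good to about 2 mm. A picture is of the moment at which its call begins. There is no depth.
- ctrl.sign_off(): hands the job in, once; it reports no verdict.
The state is a dict: "time": time; "qpos": joint angles; "dq": joint speeds; "joint_efforts": joint torques, N m; "eef_pos": TCP position; "tcp_rot": TCP orientation; "contact_force": force on the tool from outside, world axes, zero at the start; "wrist_torque": the same for the moment, N m; "opening": opening from 0.0 (shut) to 1.0 (fully open).
Only numpy, scipy, OpenCV 4.12 (cv2) and the standard library are available. Lean on these libraries where they do the work, as an engineer would, in place of code of your own. Each camera call takes 0.05 s, during which the arm holds its last target. There are 200 camera calls.

## Working session

There is one attempt and no reset: what is moved stays moved. The work goes in short steps, Python scripts to look and compute and a tool call to move; the robot and the scene stay as the last step left them, time stands still between calls to the robot, and variables do not carry over. Pictures are saved under pics/ and viewed, on a budget of 10 in all, crops included, one or two more only if the job needs it, and the job is handed in when it is done.

Besides the shell and the picture viewer there is one more tool, called after "Request:" by a JSON object that holds its "fn" and its "kwargs", one argument or row to a line. step_arm: Moves the arm, as the interface text tells. Its arguments: {"type":"object","properties":{"gripper":{"type":"array"},"linear":{"type":"array"},"delta_rot":{"type":"array"},"grip_force":{"type":"number"}},"required":["gripper","linear","delta_rot"]}

```bash
mkdir -p pics; ls
python3 - <<'E'
from plant import ctrl
import cv2,numpy as np
np.set_printoptions(precision=4,suppress=True)
print(ctrl.get_state(), ctrl.hold_point_z)
for n in ["scene","top"]:
    d=ctrl.read_camera(n); cv2.imwrite(f"pics/{n}0.png",d["frame"][:,:,::-1])
    np.savez(f"{n}0.npz",**d)
    print(n,d["fx"],d["fy"],d["cx"],d["cy"],d["k1"]);print(d["view"])
E
```

```text
pics
{'time': 0.0, 'qpos': array([-1.418 ,  0.2872,  1.5782,  0.    ,  1.2785, -0.15  ]), 'dq': array([ 0.0008, -0.0015, -0.0019,  0.0017,  0.0019,  0.0001]), 'joint_efforts': array([  0.0008, -40.5971, -29.2632,  -0.0002,   0.0057,  -0.    ]), 'eef_pos': array([ 0.2012, -0.6436,  0.2299]), 'tcp_rot': array([ 0.8057, -0.5924, -0.0008, -0.0008]), 'contact_force': array([0.896 , 0.6013, 0.5482]), 'wrist_torque': array([-0.0141,  0.0023,  0.014 ]), 'opening': 1.001816079493065} 0.0187
scene 374.4636629203334 374.4636629203334 327.75197862649134 203.34225588252454 -0.051879771706270957
[[-0.7379 -0.6747  0.0157  0.3415]
 [-0.4047  0.4237 -0.8103  0.3002]
 [ 0.5401 -0.6043 -0.5857  1.1042]
 [ 0.      0.      0.      1.    ]]
top 438.29734779918 438.29734779918 320.8273879602789 196.82627216960574 -0.10842112556436964
[[ 0.0205 -0.9998 -0.0003 -0.1072]
 [-0.9952 -0.0203 -0.096   0.56  ]
 [ 0.096   0.0022 -0.9954  1.5022]
 [ 0.      0.      0.      1.    ]]
```

View pics/scene0.png

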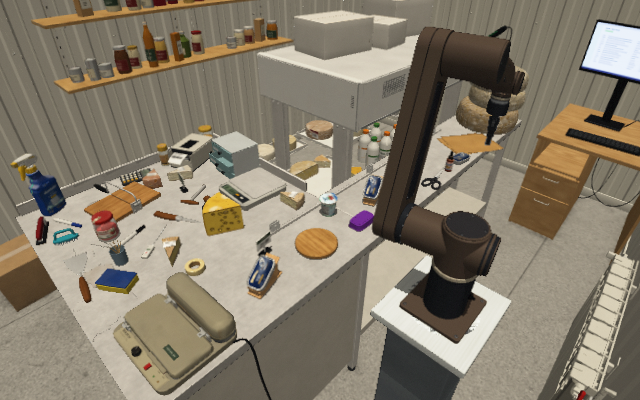

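View pics/top0.png

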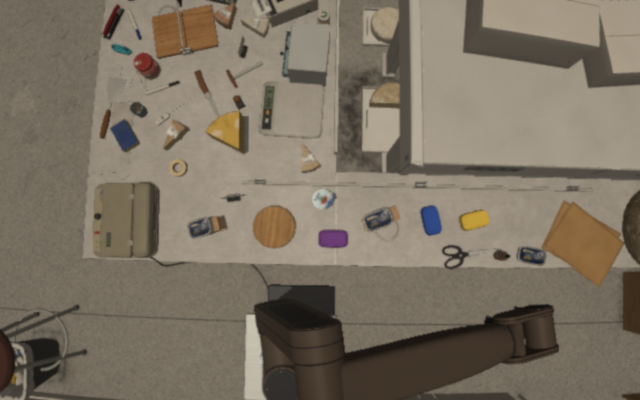

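The top view shows these candidates:
- Tin on a stand at (202,227), with the wood showing at its right, high end.
- Tin on a stand at (380,218).
- Tin lying flat at (531,256), with no stand.
- Blue (430,220), yellow (474,219) and purple (333,239) look-alikes.

I choose the two on stands. The board is at (274,227), and the screen foot runs along row 185.

```bash
cat > h.py <<'E'
import numpy as np,cv2
from scipy.spatial.transform import Rotation as R
def K(d): return np.array([[d["fx"],0,d["cx"]],[0,d["fy"],d["cy"]],[0,0,1.]])
def D(d): return np.array([float(d["k1"]),0,0,0])
def proj(d,P):
    V=d["view"]; return cv2.projectPoints(np.atleast_2d(P).astype(float),cv2.Rodrigues(V[:3,:3])[0],V[:3,3],K(d),D(d))[0][:,0]
def back(d,uv,z):
    V=d["view"]; n=cv2.undistortPointsIter(np.array(uv,float).reshape(-1,1,2),K(d),D(d),None,None,(3,50,1e-9))[:,0]
    r=np.c_[n,np.ones(len(n))]@V[:3,:3]; c=-V[:3,:3].T@V[:3,3]
    return c+r*((z-c[2])/r[:,2])[:,None]
def world(poses): # stand pose x,y,yaw -> frame
    pass
def tin_on_stand(x,y,yaw,s=0.0):
    """s: tin centre along slope from slope middle; returns T of tin"""
    th=np.radians(30)
    Rs=R.from_euler('z',yaw).as_matrix()
    ys=Rs@[np.cos(th),0,np.sin(th)]; zs=Rs@[-np.sin(th),0,np.cos(th)]
    T=np.eye(4);T[:3,:3]=np.c_[np.cross(ys,zs),ys,zs]; T[:3,3]=np.array([x,y,.046])+s*ys
    return T
def tinpts(T,h=.024):
    q=np.array([[.0315,.0525,h],[.0315,-.0525,h],[-.0315,-.0525,h],[-.0315,.0525,h]])
    return q@T[:3,:3].T+T[:3,3]
E
python3 - <<'E'
from h import *
np.set_printoptions(precision=4,suppress=True)
d=dict(np.load("top0.npz"));s=dict(np.load("scene0.npz"))
print(back(d,[[274,227]],.02),back(d,[[202,227],[380,218]],.06))
print(back(d,[[474,188],[260,182]],0),back(s,[[316,243]],.02))
a=cv2.resize(d["frame"][195:260,180:300],None,fx=6.6,fy=6.6,interpolation=2)
a=cv2.resize(d["frame"][200:255,180:300],(800,366),interpolation=2)
b=cv2.resize(d["frame"][195:245,350:410],(400,233*400//280),interpolation=2)
c=[cv2.resize(s["frame"][v:v+58,u:u+50],(200,232),interpolation=2) for u,v in [(240,240),(350,165)]]
b=cv2.resize(d["frame"][195:245,350:410],(400,232),interpolation=2)
im=np.vstack([a,np.hstack([b]+c)])
cv2.imwrite("pics/crop1.png",im[:,:,::-1])
E
```

```text
[[0.4537 0.0655 0.02  ]] [[ 0.447   0.3084  0.06  ]
 [ 0.4906 -0.2987  0.06  ]]
[[ 0.608  -0.6473  0.    ]
 [ 0.6134  0.1226  0.    ]] [[0.4465 0.0782 0.02  ]]
```

View pics/crop1.png

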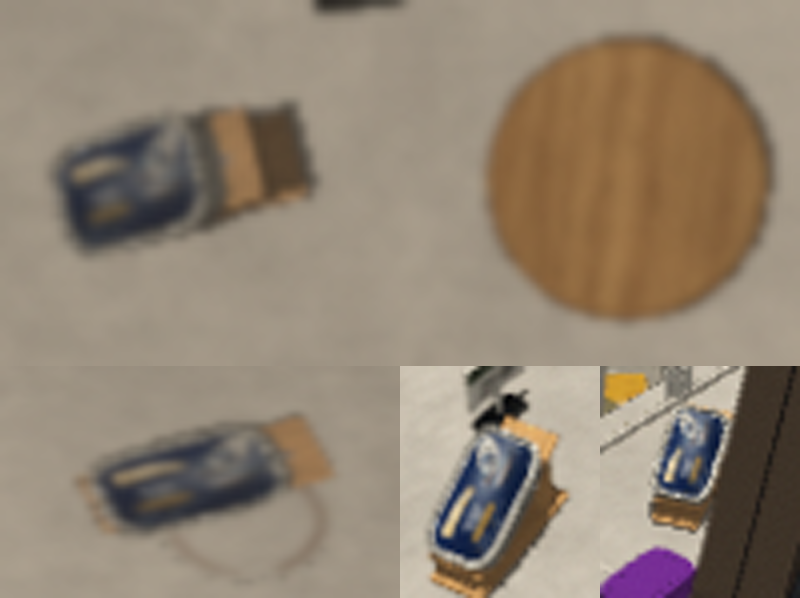

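Crop: board centre at top pixel (274.5,226.7). Both stands carry dark-blue-lidded tins with their lips at the left and wood at the upper right, which matches the description. Lid centres are about (378.5,219) and (200,227), with a slope heading of about 14°. Next I work out a tilted hover over the right-hand tin.

```bash
cat >> h.py <<'E'
def tool_for(T,up,flip=True):
    """tool pose: TCP 'up' m above tin underside along tin z; tool z=-tin z, tool x=-tin x"""
    x=-T[:3,0]; z=-T[:3,2]
    G=np.eye(4); G[:3,:3]=np.c_[x,np.cross(z,x),z]; G[:3,3]=T[:3,3]+up*T[:3,2]; return G
def delta(st,G):
    Rc=R.from_quat(st["tcp_rot"]).as_matrix()
    return np.round(Rc.T@(G[:3,3]-st["eef_pos"]),4), np.round(R.from_matrix(Rc.T@G[:3,:3]).as_rotvec(degrees=True),2)
E
python3 - <<'E'
from h import *
from plant import ctrl
np.set_printoptions(precision=4,suppress=True)
d=dict(np.load("top0.npz"));s=dict(np.load("scene0.npz"))
m=cv2.inRange(cv2.cvtColor(d["frame"][200:255,235:300],cv2.COLOR_RGB2HSV),(5,70,60),(25,255,255))
n,l,stt,c=cv2.connectedComponentsWithStats(m);i=1+stt[1:,4].argmax()
print("board",c[i]+[235,200],stt[i],back(d,[c[i]+[235,200]],.02))
m=cv2.inRange(cv2.cvtColor(s["frame"][220:265,285:345],cv2.COLOR_RGB2HSV),(5,90,60),(25,255,255))
n,l,stt,c=cv2.connectedComponentsWithStats(m);i=1+stt[1:,4].argmax()
print("board",c[i]+[285,220],stt[i],back(s,[c[i]+[285,220]],.018))
lc=back(d,[[378.5,218.9],[199.8,227.3]],.067);print(lc)
st=ctrl.get_state()
for p in lc:
    T=tin_on_stand(0,0,np.radians(-76)); T[:3,3]=p-.024*T[:3,2]
    G=tool_for(T,.17); print(G,delta(st,G))
E
```

```text
board [273.6927 226.4344] [  18    5   43   43 1448] [[0.4557 0.0666 0.02  ]]
board [315.9943 243.0596] [  10    8   43   31 1057] [[0.4479 0.0768 0.018 ]]
[[ 0.4871 -0.2927  0.067 ]
 [ 0.4456  0.3141  0.067 ]]
[[ 0.9703  0.2095  0.121   0.4695]
 [ 0.2419 -0.8403 -0.4851 -0.2218]
 [-0.      0.5    -0.866   0.1934]
 [ 0.      0.      0.      1.    ]] (array([-0.3226, -0.3818,  0.0374]), array([-24.11,  22.73, -84.49]))
[[ 0.9703  0.2095  0.121   0.4279]
 [ 0.2419 -0.8403 -0.4851  0.3849]
 [-0.      0.5    -0.866   0.1934]
 [ 0.      0.      0.      1.    ]] (array([-0.9141, -0.5231,  0.0388]), array([-24.11,  22.73, -84.49]))
```

Request:
{"fn": "step_arm", "kwargs": {
  "gripper": [-1,-1,-1,-1,-1,-1,-1,-1,-1,-1,-1,-1],
  "linear": [
    [-0.3226,-0.3818,0.0374],
    [-0.3226,-0.3818,0.0374],
    [-0.3226,-0.3818,0.0374],
    [-0.3226,-0.3818,0.0374],
    [-0.3226,-0.3818,0.0374],
    [-0.3226,-0.3818,0.0374],
    [-0.3226,-0.3818,0.0374],
    [-0.3226,-0.3818,0.0374],
    [-0.3226,-0.3818,0.0374],
    [-0.3226,-0.3818,0.0374],
    [-0.3226,-0.3818,0.0374],
    [-0.3226,-0.3818,0.0374]
  ],
  "delta_rot": [
    [-24.11,22.73,-84.49],
    [-24.11,22.73,-84.49],
    [-24.11,22.73,-84.49],
    [-24.11,22.73,-84.49],
    [-24.11,22.73,-84.49],
    [-24.11,22.73,-84.49],
    [-24.11,22.73,-84.49],
    [-24.11,22.73,-84.49],
    [-24.11,22.73,-84.49],
    [-24.11,22.73,-84.49],
    [-24.11,22.73,-84.49],
    [-24.11,22.73,-84.49]
  ]
}}

```text
time: 1.6
eef_pos: [0.4693, -0.2236, 0.1942]
tcp_rot: [0.959, 0.116, 0.032, 0.258]
contact_force: [-0.9, -0.3, 0.8]
opening: 0.998
```

Run:
```python
from h import *
from plant import ctrl
np.set_printoptions(precision=4,suppress=True)
d=ctrl.read_camera("wrist");np.savez("w1.npz",**d);cv2.imwrite("pics/w1.png",d["frame"][:,:,::-1])
st=ctrl.get_state();print(st["time"],st["qpos"],st["eef_pos"],R.from_quat(st["tcp_rot"]).as_matrix(),st["contact_force"])
```

```text
1.65 [-0.454  -0.1507  2.1734 -0.5433  0.8402 -0.3848] [ 0.4693 -0.2235  0.1941] [[ 0.9709  0.207   0.1205]
 [ 0.2396 -0.8398 -0.4872]
 [ 0.0003  0.5019 -0.8649]] [-0.5764  0.1128  0.2606]
```

View pics/w1.png

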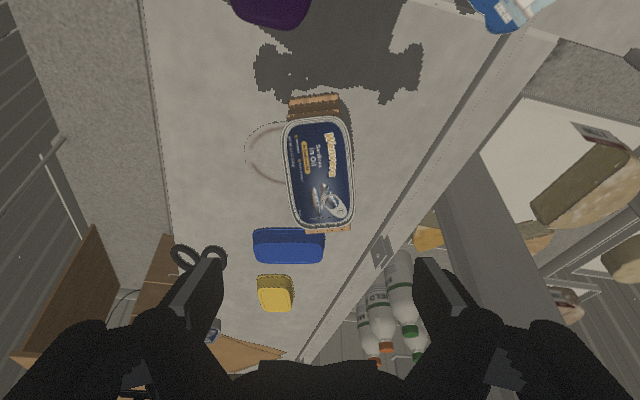

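Wrist view: the tin on its stand has lid corners at about (283,121), (348,116), (356,223) and (295,229). The lip is at the top and the scissors, blue and yellow pieces are below. I'll fit the pose and check it with an overlay.

```bash
cat >> h.py <<'E'
from scipy.optimize import least_squares
def fit_stand(d,uv,p0,s=-.004):
    """corner order in own frame as tinpts; free x,y,yaw (s fixed)"""
    uv=np.array(uv,float)
    f=lambda p:(proj(d,tinpts(tin_on_stand(*p,s)))-uv).ravel()
    r=least_squares(f,p0); return r.x,r.fun.reshape(-1,2)
def overlay(d,Ts,box,k,name,h=.024):
    u0,v0,u1,v1=box; im=cv2.resize(d["frame"][v0:v1,u0:u1],None,fx=k,fy=k,interpolation=2)[:,:,::-1].copy()
    for T in Ts:
        for hh,c in((h,(0,255,0)),(0,(0,0,255))):
            p=(proj(d,tinpts(T,hh))-[u0-.5,v0-.5])*k
            cv2.polylines(im,[p.round().astype(int)],True,c,1)
    cv2.imwrite(name,im)
E
python3 - <<'E'
from h import *
np.set_printoptions(precision=4,suppress=True)
d=dict(np.load("w1.npz"))
# own +y is upslope = image bottom; own +x ~ -tool x
T=tin_on_stand(.49,-.31,np.radians(-76)); print(proj(d,tinpts(T)))
uv=[[295,229],[283,121],[348,116],[356,223]]
import itertools
q=proj(d,tinpts(T)); 
best=min(itertools.permutations(range(4)),key=lambda o:np.abs(q-np.array(uv)[list(o)]).sum()); uv=np.array(uv)[list(best)]
p,r=fit_stand(d,uv,[.49,-.31,np.radians(-76)]);print(p,np.degrees(p[2]),r)
# free plane height check
g=least_squares(lambda v:(proj(d,tinpts(tin_on_stand(*v[:3],-.004)+np.array([[0,0,0,0],[0,0,0,0],[0,0,0,v[3]],[0]*4]))-uv).ravel(),[*p,0]);print(g.x,g.cost)
overlay(d,[tin_on_stand(*p,-.004)],(260,85,380,245),3.7,"pics/o1.png")
E
```

```text
File "<stdin>", line 12
    g=least_squares(lambda v:(proj(d,tinpts(tin_on_stand(*v[:3],-.004)+np.array([[0,0,0,0],[0,0,0,0],[0,0,0,v[3]],[0]*4]))-uv).ravel(),[*p,0]);print(g.x,g.cost)
                                                                                                                                              ^
SyntaxError: invalid syntax
```

Run:
```python
from h import *
import itertools
np.set_printoptions(precision=4,suppress=True)
d=dict(np.load("w1.npz"))
T=tin_on_stand(.49,-.31,np.radians(-76)); q=proj(d,tinpts(T)); print(q)
uv=np.array([[295,229],[283,121],[348,116],[356,223]],float)
best=min(itertools.permutations(range(4)),key=lambda o:np.abs(q-uv[list(o)]).sum()); uv=uv[list(best)]
p,r=fit_stand(d,uv,[.49,-.31,np.radians(-76)]);print(p,np.degrees(p[2]),r)
def f(v):
    P=tinpts(tin_on_stand(*v[:3],-.004)); P[:,2]+=v[3]
    return (proj(d,P)-uv).ravel()
g=least_squares(f,[*p,0]);print("free z",g.x,g.cost)
overlay(d,[tin_on_stand(*p,-.004)],(260,85,380,245),3.7,"pics/o1.png")
```

```text
[[284.8271 237.4143]
 [280.9588 127.6525]
 [352.9388 127.5172]
 [349.5784 237.322 ]]
[ 0.4931 -0.3026 -1.2189] -69.83681076916234 [[-2.0745  2.6284]
 [-4.3113 -0.6607]
 [ 3.6509 -2.5308]
 [ 2.6934  4.2793]]
free z [ 0.4961 -0.3143 -1.2189 -0.0143] 5.687944067631804
```

View pics/o1.png

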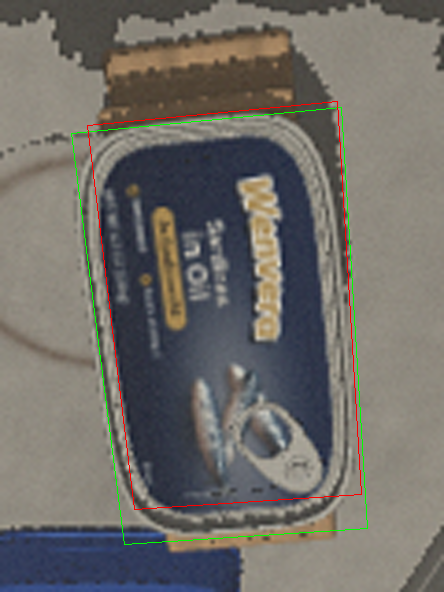

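Lid width comes out near 59 mm and length near 105 mm, so the height is right. I'll refit with line picks and a free width.

```bash
cat >> h.py <<'E'
def rect(T,w,l,h):
    q=np.array([[w/2,l/2,h],[w/2,-l/2,h],[-w/2,-l/2,h],[-w/2,l/2,h]]); return q@T[:3,:3].T+T[:3,3]
def linefit(d,picks,Tf,p0,h=.024):
    """picks: dict edge-> full-image px; edges 0:+x,1:-y,2:-x,3:+y ; Tf(p[:-2]) ; p[-2:]=w,l"""
    def f(p):
        c=proj(d,rect(Tf(p[:-2]),p[-2],p[-1],h)); o=[]
        for e,pts in picks.items():
            a,b=c[e],c[(e+1)%4]; n=np.array([b[1]-a[1],a[0]-b[0]])/np.linalg.norm(b-a)
            o+=list((np.array(pts)-a)@n)
        return np.array(o)
    r=least_squares(f,p0,x_scale=[.01]*2+[.1]+[.01]*(len(p0)-3)); return r.x,r.fun
E
python3 - <<'E'
from h import *
from plant import ctrl
np.set_printoptions(precision=4,suppress=True)
d=dict(np.load("w1.npz"))
c=lambda L:[[260-.5+u/3.7,85-.5+v/3.7] for u,v in L]
pk={0:c([(88,200),(111,360),(131,500)]),2:c([(330,200),(343,340),(351,460)]),1:c([(170,124),(250,117)]),3:c([(190,530),(290,524)])}
p,r=linefit(d,pk,lambda p:tin_on_stand(*p,-.004),[.493,-.303,-1.22,.06,.105]);print(p,np.degrees(p[2]),r)
T=tin_on_stand(*p[:3],-.004);print(T)
st=ctrl.get_state()
for up in(.08,0.0): print(up,delta(st,tool_for(T,up)))
G=tool_for(T,.0);print(G)
E
```

```text
[ 0.4925 -0.301  -1.2016  0.0569  0.1018] -68.84608845200022 [ 0.1138 -0.0195 -0.1026 -0.1453  0.3037 -0.158   0.2326 -0.2312 -0.2347
  0.2329]
[[-0.9326  0.3125 -0.1804  0.4912]
 [-0.3609 -0.8077  0.4663 -0.2978]
 [ 0.      0.5     0.866   0.044 ]
 [ 0.      0.      0.      1.    ]]
0.08 (array([-0.0016, -0.008 ,  0.0888]), array([ 0.13,  3.64, -6.32]))
0.0 (array([ 0.0034, -0.0085,  0.1687]), array([ 0.13,  3.64, -6.32]))
[[ 0.9326  0.3125  0.1804  0.4912]
 [ 0.3609 -0.8077 -0.4663 -0.2978]
 [-0.      0.5    -0.866   0.044 ]
 [ 0.      0.      0.      1.    ]]
```

Request:
{"fn": "step_arm", "kwargs": {
  "gripper": [-1,-1,-1],
  "linear": [
    [-0.0016,-0.008,0.04],
    [-0.0016,-0.008,0.0888],
    [-0.0016,-0.008,0.0888]
  ],
  "delta_rot": [
    [0.13,3.64,-6.32],
    [0.13,3.64,-6.32],
    [0.13,3.64,-6.32]
  ]
}}

```text
time: 2.02
eef_pos: [0.4743, -0.2598, 0.109]
tcp_rot: [0.95, 0.177, 0.044, 0.252]
contact_force: [0.7, 0.3, 0.0]
opening: 0.999
```

Run:
```python
from h import *
from plant import ctrl
np.set_printoptions(precision=4,suppress=True)
d=ctrl.read_camera("wrist");np.savez("w2.npz",**d)
T=tin_on_stand(.4925,-.301,-1.2016,-.004)
print(proj(d,rect(T,.06,.105,.024)))
overlay(d,[T],(200,20,480,400),1.57,"pics/o2.png")
st=ctrl.get_state();print(st["time"],st["eef_pos"],R.from_quat(st["tcp_rot"]).as_matrix(),st["contact_force"])
```

```text
[[277.9036 296.8346]
 [271.952  145.5133]
 [372.0505 145.7931]
 [364.2301 297.2444]]
2.075 [ 0.4758 -0.26    0.1116] [[ 0.9327  0.3142  0.1773]
 [ 0.3608 -0.8087 -0.4647]
 [-0.0026  0.4974 -0.8675]] [-0.1751  0.3442 -0.0865]
```

View pics/o2.png

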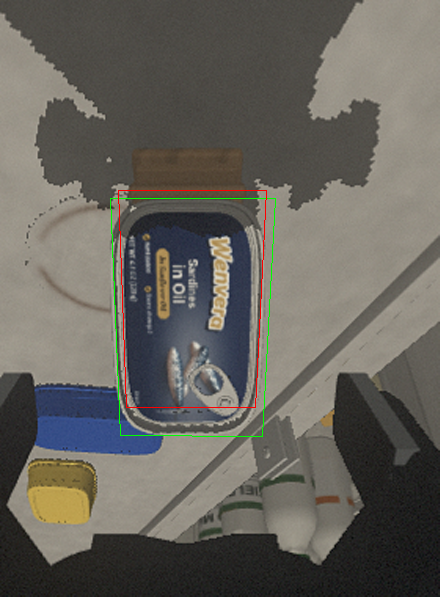

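The overlay agrees in length and height. The lid is about 1.5 mm to the tool's -x, so I correct that, descend and close.

Request:
{"fn": "step_arm", "kwargs": {
  "gripper": [-1,-1,-1,-1,-1,1,1,1,1,1,1,1,1],
  "linear": [
    [-0.0015,0,0.03],
    [-0.0015,0,0.06],
    [-0.0015,0,0.08],
    [-0.0015,0,0.08],
    [-0.0015,0,0.08],
    [-0.0015,0,0.08],
    [-0.0015,0,0.08],
    [-0.0015,0,0.08],
    [-0.0015,0,0.08],
    [-0.0015,0,0.08],
    [-0.0015,0,0.08],
    [-0.0015,0,0.08],
    [-0.0015,0,0.08]
  ],
  "delta_rot": [
    [0,0,0],
    [0,0,0],
    [0,0,0],
    [0,0,0],
    [0,0,0],
    [0,0,0],
    [0,0,0],
    [0,0,0],
    [0,0,0],
    [0,0,0],
    [0,0,0],
    [0,0,0],
    [0,0,0]
  ],
  "grip_force": 45
}}

```text
time: 3.7
eef_pos: [0.4907, -0.297, 0.0456]
tcp_rot: [0.949, 0.179, 0.048, 0.255]
contact_force: [-4.3, 6.7, 8.5]
opening: 0.684
```

Run:
```python
from h import *
from plant import ctrl
np.set_printoptions(precision=4,suppress=True)
st=ctrl.get_state();print(st["time"],st["eef_pos"],st["contact_force"],st["opening"],ctrl.hold_point_z,st["qpos"])
d=ctrl.read_camera("wrist");np.savez("w3.npz",**d);cv2.imwrite("pics/w3.png",d["frame"][:,:,::-1])
```

```text
3.7 [ 0.4907 -0.297   0.0456] [-4.2996  6.6747  8.465 ] 0.6841558669543994 0.0187 [-0.5969  0.1712  2.1753 -0.713   0.449  -0.3725]
```

View pics/w3.png

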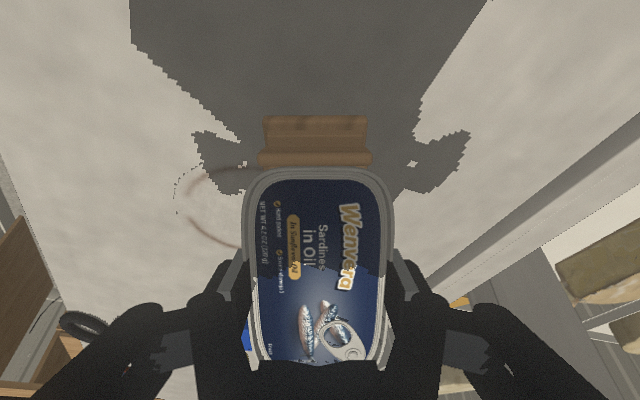

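The lid is gripped squarely: rim from x≈243 to 390, pads on both long sides, opening 0.684 (58 mm). Retreating along the tin normal.

Request:
{"fn": "step_arm", "kwargs": {
  "gripper": [1,1,1,1,1,1],
  "linear": [
    [0,0,-0.01],
    [0,0,-0.03],
    [0,0,-0.06],
    [0,0,-0.1],
    [0,0,-0.12],
    [0,0,-0.12]
  ],
  "delta_rot": [
    [0,0,0],
    [0,0,0],
    [0,0,0],
    [0,0,0],
    [0,0,0],
    [0,0,0]
  ]
}}

```text
time: 4.5
eef_pos: [0.4691, -0.2409, 0.1497]
tcp_rot: [0.949, 0.179, 0.049, 0.255]
contact_force: [-0.7, -1.2, -0.5]
opening: 0.688
```

```bash
cat >> h.py <<'E'
def down(x,y,z,yawdeg):
    a=np.radians(yawdeg);c,s=np.cos(a),np.sin(a);G=np.eye(4);G[:3,:3]=np.array([[c,s,0],[s,-c,0],[0,0,-1]]);G[:3,3]=[x,y,z];return G
E
python3 - <<'E'
from h import *
from plant import ctrl
np.set_printoptions(precision=4,suppress=True)
st=ctrl.get_state();print(st["time"],st["eef_pos"],st["contact_force"],st["opening"])
print(delta(st,down(.455,.068,.17,15)))
E
```

```text
4.5 [ 0.4691 -0.2409  0.1497] [-0.7297 -1.1836 -0.5002] 0.6876531984568262
(array([ 0.0995, -0.2431, -0.1645]), array([30.11, -1.79,  6.18]))
```

Request:
{"fn": "step_arm", "kwargs": {
  "gripper": [1,1,1,1,1,1,1,1,1,1],
  "linear": [
    [0.012,-0.03,-0.021],
    [0.037,-0.091,-0.062],
    [0.062,-0.152,-0.103],
    [0.082,-0.2,-0.135],
    [0.094,-0.23,-0.156],
    [0.0995,-0.2431,-0.1645],
    [0.0995,-0.2431,-0.1645],
    [0.0995,-0.2431,-0.1645],
    [0.0995,-0.2431,-0.1645],
    [0.0995,-0.2431,-0.1645]
  ],
  "delta_rot": [
    [4,-0.2,0.8],
    [11,-0.7,2.3],
    [19,-1.1,3.9],
    [25,-1.5,5.1],
    [28.5,-1.7,5.8],
    [30.11,-1.79,6.18],
    [30.11,-1.79,6.18],
    [30.11,-1.79,6.18],
    [30.11,-1.79,6.18],
    [30.11,-1.79,6.18]
  ]
}}

```text
time: 5.75
eef_pos: [0.4549, 0.0668, 0.1686]
tcp_rot: [0.992, 0.129, -0.002, -0.001]
contact_force: [0.5, 0.7, -1.8]
opening: 0.685
```

Run:
```python
from h import *
from plant import ctrl
np.set_printoptions(precision=4,suppress=True)
st=ctrl.get_state();print(st["time"],st["eef_pos"],R.from_quat(st["tcp_rot"]).as_matrix(),st["contact_force"],st["opening"],st["qpos"])
d=ctrl.read_camera("wrist");np.savez("w4.npz",**d);cv2.imwrite("pics/w4.png",d["frame"][:,:,::-1])
```

```text
5.75 [0.4549 0.0668 0.1686] [[ 0.9666  0.2564 -0.0034]
 [ 0.2564 -0.9666  0.0014]
 [-0.0029 -0.0022 -1.    ]] [ 0.4615  0.7174 -1.8361] 0.6852522252364589 [-0.0761 -0.1369  2.1454  0.0013  1.1366 -0.336 ]
```

View pics/w4.png

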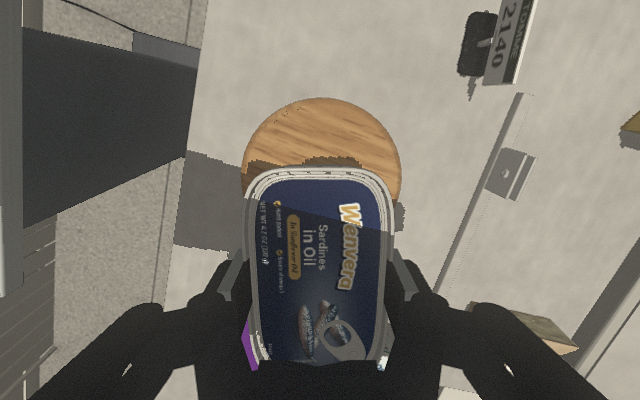

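View: tin in hand, lid level, far rim at about (318,168). The board rim is visible at left (242,178), top (322,97) and right (401,180). I'll fit the board circle and the in-hand offset.

```bash
cat >> h.py <<'E'
def fit_board(d,pts,p0=(.455,.067)):
    pts=np.array(pts,float)
    f=lambda p:np.linalg.norm(back(d,pts,.02)[:,:2]-p[:2],axis=1)-.075
    r=least_squares(f,p0);return r.x,r.fun
def tin_in_tool(st,dx,dy,dz,dyaw=0):
    """tin pose when underside is dz below TCP, offset dx,dy in tool axes"""
    Rc=R.from_quat(st["tcp_rot"]).as_matrix();T=np.eye(4)
    Rl=np.array([[-1,0,0],[0,1,0],[0,0,-1.]])
    T[:3,:3]=Rc@R.from_euler('z',dyaw).as_matrix()@Rl;T[:3,3]=st["eef_pos"]+Rc@[dx,dy,dz];return T
E
python3 - <<'E'
from h import *
from plant import ctrl
np.set_printoptions(precision=4,suppress=True)
d=dict(np.load("w4.npz"));st=ctrl.get_state()
hsv=cv2.cvtColor(d["frame"],cv2.COLOR_RGB2HSV)
m=cv2.inRange(hsv,(5,80,90),(25,255,255));m[:90]=0;m[165:]=0;m[:,:230]=0;m[:,410:]=0
pts=[]
for v in range(102,162,4):
    u=np.where(m[v])[0]; pts+=[(u.min(),v+.5),(u.max()+1,v+.5)]
b,r=fit_board(d,pts);print("board",b,np.abs(r).max(),pts[:3],pts[-2:])
for dy in(0,.003): 
  for dz in (-.004,0,.004): print(dy,dz,proj(d,rect(tin_in_tool(st,0,dy,dz),.06,.105,.024)).round(1).tolist())
E
```

```text
board [0.4573 0.0669] 0.00117664188118477 [(np.int64(295), 102.5), (np.int64(348), 102.5), (np.int64(285), 106.5)] [(np.int64(243), 158.5), (np.int64(399), 158.5)]
0 -0.004 [[252.5, 395.5], [234.7, 170.2], [402.6, 170.2], [384.1, 395.5]]
0 0 [[254.2, 388.0], [237.3, 167.7], [399.9, 167.8], [382.5, 388.0]]
0 0.004 [[255.7, 380.9], [239.8, 165.5], [397.4, 165.5], [380.9, 380.9]]
0.003 -0.004 [[252.9, 400.5], [235.4, 178.3], [402.0, 178.4], [383.7, 400.5]]
0.003 0 [[254.5, 392.9], [237.9, 175.6], [399.3, 175.7], [382.1, 393.0]]
0.003 0.004 [[256.0, 385.7], [240.3, 173.1], [396.8, 173.2], [380.5, 385.8]]
```

Run:
```python
from h import *
from plant import ctrl
np.set_printoptions(precision=4,suppress=True)
st=ctrl.get_state();print(delta(st,down(.457,.067,.034,15)))
```

```text
(array([0.0025, 0.0008, 0.1346]), array([-0.13,  0.16, -0.13]))
```

Request:
{"fn": "step_arm", "kwargs": {
  "gripper": [1,1,1,1,1,1,1,1],
  "linear": [
    [0.0025,0,0.03],
    [0.0025,0,0.07],
    [0.0025,0,0.1],
    [0.0025,0,0.12],
    [0.0025,0,0.128],
    [0.0025,0,0.132],
    [0.0025,0,0.1345],
    [0.0025,0,0.1345]
  ],
  "delta_rot": [
    [0,0,0],
    [0,0,0],
    [0,0,0],
    [0,0,0],
    [0,0,0],
    [0,0,0],
    [0,0,0],
    [0,0,0]
  ]
}}

```text
time: 6.8
eef_pos: [0.4573, 0.0684, 0.0348]
tcp_rot: [0.992, 0.13, -0.001, -0.001]
contact_force: [0.0, -0.0, -1.8]
opening: 0.684
```

Request:
{"fn": "step_arm", "kwargs": {
  "gripper": [1,1,1,1,1],
  "linear": [
    [0,0,0.002],
    [0,0,0.004],
    [0,0,0.006],
    [0,0,0.008],
    [0,0,0.008]
  ],
  "delta_rot": [
    [0,0,0],
    [0,0,0],
    [0,0,0],
    [0,0,0],
    [0,0,0]
  ]
}}

```text
time: 7.42
eef_pos: [0.4565, 0.0685, 0.0259]
tcp_rot: [0.992, 0.13, -0.002, -0.001]
contact_force: [-0.9, 0.2, -1.3]
opening: 0.685
```

Request:
{"fn": "step_arm", "kwargs": {
  "gripper": [1,1,1],
  "linear": [
    [0,0,0.001],
    [0,0,0.002],
    [0,0,0.002]
  ],
  "delta_rot": [
    [0,0,0],
    [0,0,0],
    [0,0,0]
  ]
}}

```text
time: 7.8
eef_pos: [0.4567, 0.0685, 0.0241]
tcp_rot: [0.992, 0.13, -0.002, -0.001]
contact_force: [-0.9, 0.3, -1.8]
opening: 0.686
```

Request:
{"fn": "step_arm", "kwargs": {
  "gripper": [1,1,1],
  "linear": [
    [0,0,0.001],
    [0,0,0.0015],
    [0,0,0.0015]
  ],
  "delta_rot": [
    [0,0,0],
    [0,0,0],
    [0,0,0]
  ]
}}

```text
time: 8.18
eef_pos: [0.4569, 0.0685, 0.0237]
tcp_rot: [0.991, 0.13, -0.002, -0.001]
contact_force: [-3.8, 0.2, 7.8]
opening: 0.686
```

Contact: 8 N up at TCP z=0.0237. Letting go and rising.

Request:
{"fn": "step_arm", "kwargs": {
  "gripper": [0,-0.6,-1,-1,-1,-1,-1,-1],
  "linear": [
    [0,0,-0.0005],
    [0,0,-0.0005],
    [0,0,-0.0005],
    [0,0,-0.0005],
    [0,0,-0.02],
    [0,0,-0.06],
    [0,0,-0.11],
    [0,0,-0.11]
  ],
  "delta_rot": [
    [0,0,0],
    [0,0,0],
    [0,0,0],
    [0,0,0],
    [0,0,0],
    [0,0,0],
    [0,0,0],
    [0,0,0]
  ]
}}

```text
time: 9.18
eef_pos: [0.4605, 0.0681, 0.1373]
tcp_rot: [0.992, 0.13, 0.003, 0.0]
contact_force: [-0.1, 0.3, -0.1]
opening: 1.001
```

Run:
```python
from h import *
from plant import ctrl
np.set_printoptions(precision=4,suppress=True)
st=ctrl.get_state();print(st["time"],st["eef_pos"],st["contact_force"],st["opening"])
d=ctrl.read_camera("wrist");np.savez("w5.npz",**d)
T=np.eye(4);a=np.radians(15);T[:3,:3]=np.array([[-np.cos(a),np.sin(a),0],[-np.sin(a),-np.cos(a),0],[0,0,1]]);T[:3,3]=[.457,.0685,.02]
print(proj(d,rect(T,.06,.105,.024)),proj(d,[.457,.067,.02]))
overlay(d,[T],(200,60,440,380),1.8,"pics/o5.png")
```

```text
9.175 [0.4605 0.0681 0.1373] [-0.0643  0.327  -0.0508] 1.0014438776075831
[[275.825  262.469 ]
 [270.0375 130.2093]
 [354.6785 130.1072]
 [350.2287 262.1971]] [[312.4779 193.0988]]
```

View pics/o5.png

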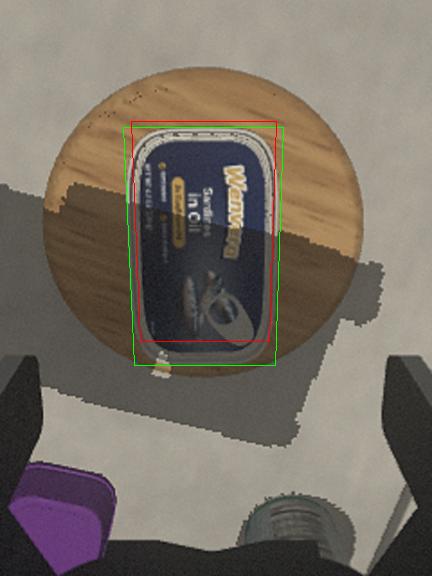

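Tin 1 lies flat and centred on the board; the overlay matches to about 1-2 mm. Shutting the fingers to press.

Request:
{"fn": "step_arm", "kwargs": {
  "gripper": [1,1,1,1,1,1,1,1,1,1],
  "linear": [
    [0,0,0],
    [0,0,0.01],
    [0,0,0.02],
    [0,0,0.03],
    [0,0,0.045],
    [0,0,0.06],
    [0,0,0.07],
    [0,0,0.078],
    [0,0,0.08],
    [0,0,0.08]
  ],
  "delta_rot": [
    [0,0,0],
    [0,0,0],
    [0,0,0],
    [0,0,0],
    [0,0,0],
    [0,0,0],
    [0,0,0],
    [0,0,0],
    [0,0,0],
    [0,0,0]
  ]
}}

```text
time: 10.48
eef_pos: [0.4571, 0.0684, 0.0528]
tcp_rot: [0.992, 0.13, -0.001, -0.001]
contact_force: [-0.1, 0.9, 0.2]
opening: 0.003
```

Request:
{"fn": "step_arm", "kwargs": {
  "gripper": [1,1,1,1,1],
  "linear": [
    [0,0,0.002],
    [0,0,0.004],
    [0,0,0.006],
    [0,0,0.0075],
    [0,0,0.0075]
  ],
  "delta_rot": [
    [0,0,0],
    [0,0,0],
    [0,0,0],
    [0,0,0],
    [0,0,0]
  ]
}}

```text
time: 11.1
eef_pos: [0.4567, 0.0684, 0.045]
tcp_rot: [0.992, 0.13, -0.002, -0.001]
contact_force: [-0.0, -0.7, 0.5]
opening: -0.002
```

Request:
{"fn": "step_arm", "kwargs": {
  "gripper": [1,1],
  "linear": [
    [0,0,0.001],
    [0,0,0.001]
  ],
  "delta_rot": [
    [0,0,0],
    [0,0,0]
  ]
}}

```text
time: 11.35
eef_pos: [0.457, 0.0685, 0.0443]
tcp_rot: [0.992, 0.13, -0.001, -0.001]
contact_force: [0.6, -0.8, 1.3]
opening: 0.002
```

Request:
{"fn": "step_arm", "kwargs": {
  "gripper": [1,1],
  "linear": [
    [0,0,0.001],
    [0,0,0.001]
  ],
  "delta_rot": [
    [0,0,0],
    [0,0,0]
  ]
}}

```text
time: 11.6
eef_pos: [0.457, 0.0684, 0.0442]
tcp_rot: [0.991, 0.13, -0.002, -0.001]
contact_force: [-2.6, -0.5, 8.0]
opening: -0.001
```

Request:
{"fn": "step_arm", "kwargs": {
  "gripper": [1,1,1,1],
  "linear": [
    [0,0,0.0003],
    [0,0,0.0003],
    [0,0,0.0003],
    [0,0,0.0003]
  ],
  "delta_rot": [
    [0,0,0],
    [0,0,0],
    [0,0,0],
    [0,0,0]
  ]
}}

```text
time: 12.1
eef_pos: [0.457, 0.0684, 0.0443]
tcp_rot: [0.991, 0.13, -0.002, -0.001]
contact_force: [-3.9, -0.2, 9.9]
opening: -0.002
```

Request:
{"fn": "step_arm", "kwargs": {
  "gripper": [1,1,0,-1,-1,-1],
  "linear": [
    [0,0,-0.003],
    [0,0,-0.03],
    [0,0,-0.08],
    [0,0,-0.14],
    [0,0,-0.16],
    [0,0,-0.16]
  ],
  "delta_rot": [
    [0,0,0],
    [0,0,0],
    [0,0,0],
    [0,0,0],
    [0,0,0],
    [0,0,0]
  ]
}}

```text
time: 12.85
eef_pos: [0.4585, 0.0681, 0.2048]
tcp_rot: [0.992, 0.13, 0.001, -0.001]
contact_force: [0.2, 0.5, -0.8]
opening: 0.853
```

Run:
```python
from h import *
from plant import ctrl
np.set_printoptions(precision=4,suppress=True)
st=ctrl.get_state();print(st["time"],st["eef_pos"],st["contact_force"],st["qpos"])
d=ctrl.read_camera("wrist");np.savez("w6.npz",**d)
lc=np.array([.4456,.3141,.067])
T=tin_on_stand(0,0,np.radians(-76)); T[:3,3]=lc-.024*T[:3,2]
G=tool_for(T,.17); print(G,delta(st,G))
```

```text
12.85 [0.4585 0.0681 0.2048] [ 0.2119  0.4663 -0.8164] [-0.0727 -0.172   2.106   0.0015  1.2061 -0.334 ]
[[ 0.9703  0.2095  0.121   0.4279]
 [ 0.2419 -0.8403 -0.4851  0.3849]
 [-0.      0.5    -0.866   0.1934]
 [ 0.      0.      0.      1.    ]] (array([ 0.0521, -0.314 ,  0.0117]), array([-30.05,  -0.35,   0.89]))
```

Press held at 9.9 N. On to the second tin.

Request:
{"fn": "step_arm", "kwargs": {
  "gripper": [-1,-1,-1,-1,-1,-1,-1,-1,-1],
  "linear": [
    [0.005,-0.03,0.001],
    [0.015,-0.09,0.003],
    [0.025,-0.15,0.006],
    [0.035,-0.21,0.008],
    [0.045,-0.27,0.01],
    [0.052,-0.305,0.012],
    [0.052,-0.314,0.012],
    [0.052,-0.314,0.012],
    [0.052,-0.314,0.012]
  ],
  "delta_rot": [
    [-3,0,0.1],
    [-9,-0.1,0.3],
    [-15,-0.2,0.5],
    [-21,-0.3,0.6],
    [-26,-0.3,0.8],
    [-29,-0.3,0.9],
    [-30,-0.3,0.9],
    [-30,-0.3,0.9],
    [-30,-0.3,0.9]
  ]
}}

```text
time: 14.02
eef_pos: [0.4268, 0.3834, 0.1911]
tcp_rot: [0.959, 0.118, 0.029, 0.256]
contact_force: [0.2, -0.3, -1.0]
opening: 1.001
```

Run:
```python
from h import *
from plant import ctrl
np.set_printoptions(precision=4,suppress=True)
st=ctrl.get_state();print(st["time"],st["eef_pos"],R.from_quat(st["tcp_rot"]).as_matrix(),st["contact_force"],st["qpos"])
d=ctrl.read_camera("wrist");np.savez("w7.npz",**d)
T=tin_on_stand(0,0,np.radians(-76)); T[:3,3]=np.array([.4456,.3141,.067])-.024*T[:3,2]
print(proj(d,rect(T,.06,.105,.024)))
overlay(d,[T],(240,60,420,280),2.7,"pics/o7.png")
```

```text
14.025 [0.4268 0.3834 0.1911] [[ 0.9707  0.2107  0.1158]
 [ 0.2404 -0.8409 -0.4848]
 [-0.0048  0.4984 -0.8669]] [ 0.2067 -0.3094 -0.9531] [ 0.745   0.2819  1.7214 -0.4548  1.4282  0.6334]
[[288.5934 237.7204]
 [285.5441 125.6314]
 [355.4616 125.7746]
 [351.4456 237.9328]]
```

View pics/o7.png

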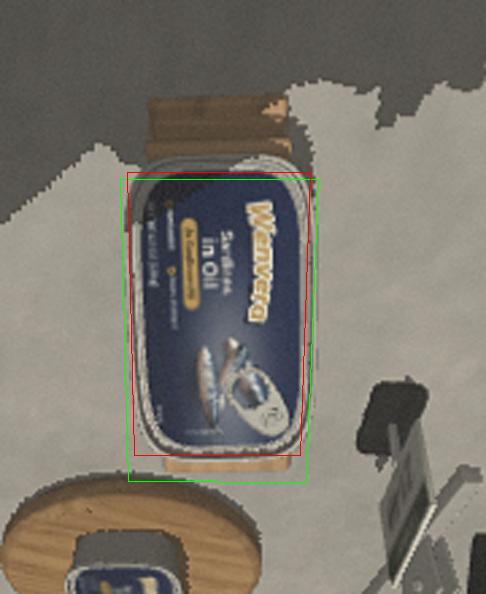

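Tin 2 on its stand: crop edges left x≈129 to 141, right ≈311 to 308, top y≈160, bottom ≈458. The board with tin 1 is at the bottom. Refitting.

Run:
```python
from h import *
from plant import ctrl
np.set_printoptions(precision=4,suppress=True)
d=dict(np.load("w7.npz"))
c=lambda L:[[240-.5+u/2.7,60-.5+v/2.7] for u,v in L]
pk={0:c([(129,230),(134,300),(141,400)]),2:c([(311,230),(312,300),(308,400)]),1:c([(180,160),(260,158)]),3:c([(190,458),(270,458)])}
p,r=linefit(d,pk,lambda p:tin_on_stand(*p,-.004),[.445,.314,-1.3,.06,.105]);print(p,np.degrees(p[2]),r)
T=tin_on_stand(*p[:3],-.004);print(T)
st=ctrl.get_state()
for up in(.08,): print(up,delta(st,tool_for(T,up)),tool_for(T,up))
```

```text
[ 0.4493  0.3074 -1.2927  0.058   0.1014] -74.06660825185492 [ 0.4655  0.0341 -0.5294  0.0488  0.5855 -0.6584  0.0268 -0.0266 -0.2538
  0.253 ]
[[-0.9616  0.2377 -0.1373  0.4483]
 [-0.2745 -0.8328  0.4808  0.3107]
 [ 0.      0.5     0.866   0.044 ]
 [ 0.      0.      0.      1.    ]]
0.08 (array([ 0.0022, -0.0079,  0.0856]), array([-0.13,  1.22, -1.65])) [[ 0.9616  0.2377  0.1373  0.4374]
 [ 0.2745 -0.8328 -0.4808  0.3492]
 [-0.      0.5    -0.866   0.1133]
 [ 0.      0.      0.      1.    ]]
```

Request:
{"fn": "step_arm", "kwargs": {
  "gripper": [-1,-1,-1,-1],
  "linear": [
    [0.001,-0.004,0.04],
    [0.002,-0.008,0.08],
    [0.0022,-0.0079,0.0856],
    [0.0022,-0.0079,0.0856]
  ],
  "delta_rot": [
    [-0.13,1.22,-1.65],
    [-0.13,1.22,-1.65],
    [-0.13,1.22,-1.65],
    [-0.13,1.22,-1.65]
  ]
}}

```text
time: 14.58
eef_pos: [0.4378, 0.3504, 0.1144]
tcp_rot: [0.957, 0.134, 0.037, 0.256]
contact_force: [0.1, -0.4, 1.1]
opening: 0.997
```

Run:
```python
from h import *
from plant import ctrl
np.set_printoptions(precision=4,suppress=True)
st=ctrl.get_state();print(st["time"],st["eef_pos"],st["contact_force"])
d=ctrl.read_camera("wrist");np.savez("w8.npz",**d)
# compare with w2 (same standoff over tin b): align lid patch by ECC (affine)
a=cv2.cvtColor(dict(np.load("w2.npz"))["frame"],cv2.COLOR_RGB2GRAY);b=cv2.cvtColor(d["frame"],cv2.COLOR_RGB2GRAY)
M=np.eye(2,3,dtype=np.float32);mask=np.zeros_like(b)
mask[155:290,285:360]=255
cc,M=cv2.findTransformECC(a,b,M,cv2.MOTION_AFFINE,(3,200,1e-6),None,5)if 0 else (0,M)
t=a[160:285,285:358];r=cv2.matchTemplate(b[130:330,250:400],t,cv2.TM_CCOEFF_NORMED);_,mx,_,loc=cv2.minMaxLoc(r);print(mx,np.array(loc)+[250,130],"vs",[285,160])
T=tin_on_stand(.4493,.3074,-1.2927,-.004);G=tool_for(T,0.0);print(delta(st,G))
```

```text
14.575 [0.4378 0.3504 0.1144] [ 0.1292 -0.3503  1.092 ]
0.9253765940666199 [282 152] vs [285, 160]
(array([-0.0009,  0.0004,  0.0815]), array([-0.03, -0.09, -0.02]))
```

Relative to the first tin, this one sits about 4 mm further toward the lip and 2 mm to tool -x. I correct for that, descend and grip.

Request:
{"fn": "step_arm", "kwargs": {
  "gripper": [-1,-1,-1,-1,-1,1,1,1,1,1,1,1,1],
  "linear": [
    [-0.002,-0.004,0.03],
    [-0.002,-0.004,0.06],
    [-0.002,-0.004,0.08],
    [-0.002,-0.004,0.08],
    [-0.002,-0.004,0.08],
    [-0.002,-0.004,0.08],
    [-0.002,-0.004,0.08],
    [-0.002,-0.004,0.08],
    [-0.002,-0.004,0.08],
    [-0.002,-0.004,0.08],
    [-0.002,-0.004,0.08],
    [-0.002,-0.004,0.08],
    [-0.002,-0.004,0.08]
  ],
  "delta_rot": [
    [0,0,0],
    [0,0,0],
    [0,0,0],
    [0,0,0],
    [0,0,0],
    [0,0,0],
    [0,0,0],
    [0,0,0],
    [0,0,0],
    [0,0,0],
    [0,0,0],
    [0,0,0],
    [0,0,0]
  ]
}}

```text
time: 16.25
eef_pos: [0.446, 0.3163, 0.0435]
tcp_rot: [0.957, 0.135, 0.037, 0.255]
contact_force: [-2.5, 2.6, 5.7]
opening: 0.686
```

Request:
{"fn": "step_arm", "kwargs": {
  "gripper": [1,1,1,1,1,1],
  "linear": [
    [0,0,-0.01],
    [0,0,-0.03],
    [0,0,-0.06],
    [0,0,-0.1],
    [0,0,-0.12],
    [0,0,-0.12]
  ],
  "delta_rot": [
    [0,0,0],
    [0,0,0],
    [0,0,0],
    [0,0,0],
    [0,0,0],
    [0,0,0]
  ]
}}

```text
time: 17.0
eef_pos: [0.4292, 0.374, 0.1476]
tcp_rot: [0.957, 0.135, 0.038, 0.255]
contact_force: [-0.2, 0.1, -1.5]
opening: 0.683
```

Run:
```python
from h import *
from plant import ctrl
np.set_printoptions(precision=4,suppress=True)
st=ctrl.get_state();print(st["time"],st["eef_pos"],st["contact_force"],st["opening"])
print(delta(st,down(.457,.0685,.19,15)))
```

```text
17.0 [0.4292 0.374  0.1476] [-0.2065  0.1314 -1.4969] 0.682715385875549
(array([-0.0579,  0.2824,  0.1133]), array([29.9 , -0.49,  1.03]))
```

Request:
{"fn": "step_arm", "kwargs": {
  "gripper": [1,1,1,1,1,1,1,1,1,1,1,1],
  "linear": [
    [-0.005,0.025,0.01],
    [-0.017,0.082,0.033],
    [-0.029,0.14,0.056],
    [-0.041,0.2,0.08],
    [-0.05,0.245,0.098],
    [-0.0579,0.275,0.11],
    [-0.0579,0.2824,0.1133],
    [-0.0579,0.2824,0.1133],
    [-0.0579,0.2824,0.1133],
    [-0.0579,0.2824,0.1133],
    [-0.0579,0.2824,0.1133],
    [-0.0579,0.2824,0.1133]
  ],
  "delta_rot": [
    [3,0,0.1],
    [9,-0.1,0.3],
    [15,-0.2,0.5],
    [21,-0.3,0.7],
    [26,-0.4,0.9],
    [29,-0.5,1],
    [29.9,-0.49,1.03],
    [29.9,-0.49,1.03],
    [29.9,-0.49,1.03],
    [29.9,-0.49,1.03],
    [29.9,-0.49,1.03],
    [29.9,-0.49,1.03]
  ]
}}

```text
time: 18.5
eef_pos: [0.4562, 0.0677, 0.1889]
tcp_rot: [0.991, 0.13, -0.002, 0.001]
contact_force: [-0.1, 0.1, -2.0]
opening: 0.685
```

Run:
```python
from h import *
from plant import ctrl
np.set_printoptions(precision=4,suppress=True)
st=ctrl.get_state();print(st["time"],st["eef_pos"],R.from_quat(st["tcp_rot"]).as_matrix(),st["contact_force"],st["opening"])
d=ctrl.read_camera("wrist");np.savez("w9.npz",**d)
g=lambda f:cv2.cvtColor(f,cv2.COLOR_RGB2GRAY).astype(np.float32)
a=g(np.load("w4.npz")["frame"]);b=g(d["frame"])
x0,y0,x1,y1=258,178,378,345
mask=np.zeros(a.shape,np.uint8);mask[y0:y1,x0:x1]=255
M=np.eye(2,3,dtype=np.float32)
# ECC template = tin1 lid patch in hand (w4), normalise lighting with local contrast
hp=lambda f:(f-cv2.GaussianBlur(f,(0,0),8))/(8+cv2.GaussianBlur(np.abs(f-cv2.GaussianBlur(f,(0,0),8)),(0,0),8))
A=hp(a)[y0:y1,x0:x1];B=hp(b)
M[:,2]=[x0,y0]
cc,M=cv2.findTransformECC(A,B,M,cv2.MOTION_AFFINE,(3,300,1e-7),None,3)
q=np.array([[0,0],[x1-x0,0],[x1-x0,y1-y0],[0,y1-y0],[(x1-x0)/2,(y1-y0)/2]],float)
print(cc,M,(q@M[:,:2].T+M[:,2]-q-[x0,y0]).round(2).tolist())
cv2.imwrite("pics/w9.png",d["frame"][:,:,::-1])
```

```text
18.5 [0.4562 0.0677 0.1889] [[ 0.966   0.2587 -0.0028]
 [ 0.2587 -0.966  -0.0024]
 [-0.0033  0.0016 -1.    ]] [-0.1332  0.1361 -2.0394] 0.684536448955632
0.9429013369301136 [[  0.9838   0.0006 258.9292]
 [ -0.001    0.9743 190.2365]] [[0.93, 12.24], [-1.02, 12.11], [-0.92, 7.83], [1.02, 7.95], [0.0, 10.03]]
```

View pics/w9.png

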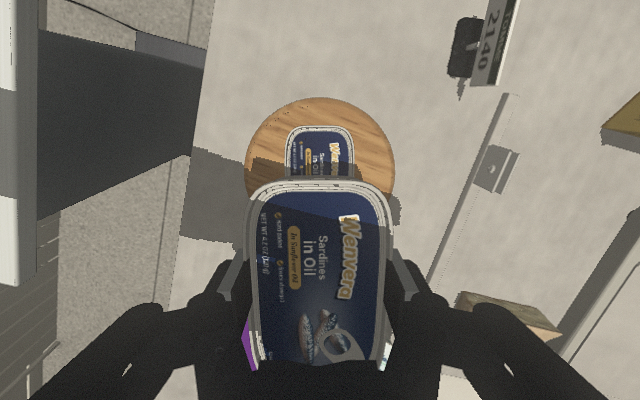

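Tin 2 in hand sits about 10 px (≈5 mm) lower than tin 1 did, and tin 1 is on the board beyond it. I'll work out the exact relative offset by registering lid patches: tin 1 in hand (w4), tin 2 in hand (w9), tin 1 on the board (w5).

```bash
cat > rel.py <<'E'
from h import *
from plant import ctrl
np.set_printoptions(precision=4,suppress=True)
w={k:dict(np.load(f"w{k}.npz")) for k in(4,5,9)}
st=ctrl.get_state()
Tt=np.eye(4);Tt[:3,:3]=R.from_quat(st["tcp_rot"]).as_matrix();Tt[:3,3]=st["eef_pos"]
CT=w[9]["view"]@Tt     # tool->camera, constant
tool=lambda k:np.linalg.inv(w[k]["view"])@CT
print("tcp w4,w5",tool(4)[:3,3],tool(5)[:3,3])
g=lambda f:cv2.cvtColor(f,cv2.COLOR_RGB2GRAY).astype(np.float32)
def hp(f,s=8):
    e=f-cv2.GaussianBlur(f,(0,0),s);return e/(8+cv2.GaussianBlur(np.abs(e),(0,0),s))
x0,y0,x1,y1=258,178,378,345
q=np.array([[0,0],[x1-x0,0],[x1-x0,y1-y0],[0,y1-y0]],float);u4=q+[x0,y0]
def reg(k,H0):
    A=hp(g(w[4]["frame"]))[y0:y1,x0:x1];B=hp(g(w[k]["frame"]),8 if k==9 else 5)
    cc,H=cv2.findTransformECC(A,B,H0.astype(np.float32),cv2.MOTION_HOMOGRAPHY,(3,500,1e-7),None,3)
    return cc,cv2.perspectiveTransform(q.reshape(-1,1,2),H.astype(float))[:,0]
# plane of lid in w4 in tool frame: z = dz-.024 -> patch corners as 3D in the tin frame
dz1=.0038
T4=tool(4)
def plane(k,uv,zt): # back-project to tool plane z=zt, returns tool coordinates
    dd=dict(w[k]);dd["view"]=CT; return back(dd,uv,zt)
P4=plane(4,u4,dz1-.024)
def pose(k,uv): # rigid motion (tool frame) of the patch: dx,dy,dz,yaw about patch mean
    dd=dict(w[k]);dd["view"]=CT
    def f(p):
        Q=P4@R.from_euler('z',p[3]).as_matrix().T+p[:3]; return (proj(dd,Q)-uv).ravel()
    r=least_squares(f,[0,0,0 if k==9 else .09,0],x_scale=[.01,.01,.01,.1]);return r.x,r.fun
H=np.eye(3);H[:2,2]=[x0,y0+10];cc,uv=reg(9,H);p9,r9=pose(9,uv);print("tin2 in hand rel tin1",cc,p9,np.degrees(p9[3]),np.abs(r9).max())
# initial for w5: tin1 placed at TCP(.4569,.0685,.0237) 
R5=tool(5);c=R5[:3,:3].T@(np.array([.4569,.0685,.0237])-R5[:3,3]);dd=dict(w[5]);dd["view"]=CT
uv0=proj(dd,P4+c);H=cv2.getPerspectiveTransform(q.astype(np.float32),uv0.astype(np.float32))
cc,uv=reg(5,H);p5,r5=pose(5,uv)
print("tin1 on board in tool5",cc,p5,np.degrees(p5[3]),np.abs(r5).max(),"expected",c)
# TCP pose in w5 that would coincide => target of tool (virtual tool of tin1)
V=R5.copy();V[:3,:3]=R5[:3,:3]@R.from_euler('z',p5[3]).as_matrix();V[:3,3]=R5[:3,:3]@p5[:3]+R5[:3,3]
print("virtual TCP for tin1",V)
Mi=np.eye(4);Mi[:3,:3]=R.from_euler('z',p9[3]).as_matrix();Mi[:3,3]=p9[:3]
G=V@np.linalg.inv(Mi);print("tool goal for tin2 coincident",G)
E
python3 rel.py
```

```text
tcp w4,w5 [0.4549 0.0667 0.1686] [0.4605 0.068  0.1374]
tin2 in hand rel tin1 0.9428772542463604 [ 0.      0.0051  0.0006 -0.0006] -0.03638718353771254 0.1000734001685828
tin1 on board in tool5 0.8991058144022788 [-0.0039 -0.0012  0.1121 -0.0004] -0.022059390404434255 0.09310606169245261 expected [-0.0042 -0.0016  0.1136]
virtual TCP for tin1 [[ 0.9661  0.258   0.0069  0.4572]
 [ 0.258  -0.9661  0.0009  0.0682]
 [ 0.0069  0.0009 -1.      0.0252]
 [ 0.      0.      0.      1.    ]]
tool goal for tin2 coincident [[ 0.9663  0.2574  0.0069  0.4559]
 [ 0.2574 -0.9663  0.0009  0.0731]
 [ 0.0069  0.0009 -1.      0.0259]
 [ 0.      0.      0.      1.    ]]
```

Run:
```python
from h import *
from plant import ctrl
print(delta(ctrl.get_state(),down(.4557,.0732,.06,15)))
```

```text
(array([ 0.0014, -0.0058,  0.1289]), array([ 0.09,  0.19, -0.03]))
```

Request:
{"fn": "step_arm", "kwargs": {
  "gripper": [1,1,1,1,1,1,1,1,1],
  "linear": [
    [0.0014,-0.0058,0.025],
    [0.0014,-0.0058,0.06],
    [0.0014,-0.0058,0.09],
    [0.0014,-0.0058,0.11],
    [0.0014,-0.0058,0.12],
    [0.0014,-0.0058,0.126],
    [0.0014,-0.0058,0.1289],
    [0.0014,-0.0058,0.1289],
    [0.0014,-0.0058,0.1289]
  ],
  "delta_rot": [
    [0,0,0],
    [0,0,0],
    [0,0,0],
    [0,0,0],
    [0,0,0],
    [0,0,0],
    [0,0,0],
    [0,0,0],
    [0,0,0]
  ]
}}

```text
time: 19.68
eef_pos: [0.4562, 0.0729, 0.0606]
tcp_rot: [0.992, 0.13, -0.001, 0.001]
contact_force: [1.8, 1.0, -1.5]
opening: 0.688
```

Run:
```python
from h import *
from plant import ctrl
np.set_printoptions(precision=4,suppress=True)
s=ctrl.get_state();print(s["eef_pos"],R.from_quat(s["tcp_rot"]).as_matrix(),delta(s,down(.4557,.0732,.052,15)))
```

```text
[0.4562 0.0729 0.0606] [[ 0.9662  0.2577 -0.0015]
 [ 0.2577 -0.9662 -0.0024]
 [-0.0021  0.002  -1.    ]] (array([-0.0004, -0.0005,  0.0086]), array([ 0.11,  0.12, -0.07]))
```

Position error is under 0.5 mm. Lowering to just above the lid.

Request:
{"fn": "step_arm", "kwargs": {
  "gripper": [1,1,1,1,1],
  "linear": [
    [-0.0003,-0.0004,0.003],
    [-0.0003,-0.0004,0.006],
    [-0.0003,-0.0004,0.009],
    [-0.0003,-0.0004,0.011],
    [-0.0003,-0.0004,0.011]
  ],
  "delta_rot": [
    [0,0,0],
    [0,0,0],
    [0,0,0],
    [0,0,0],
    [0,0,0]
  ]
}}

```text
time: 20.3
eef_pos: [0.4553, 0.0732, 0.0489]
tcp_rot: [0.992, 0.13, -0.002, 0.001]
contact_force: [0.5, -0.6, -2.3]
opening: 0.684
```

Request:
{"fn": "step_arm", "kwargs": {
  "gripper": [1,1,1],
  "linear": [
    [0,0,0.001],
    [0,0,0.0015],
    [0,0,0.0015]
  ],
  "delta_rot": [
    [0,0,0],
    [0,0,0],
    [0,0,0]
  ]
}}

```text
time: 20.68
eef_pos: [0.4556, 0.0732, 0.0486]
tcp_rot: [0.992, 0.13, -0.002, 0.001]
contact_force: [-4.0, -0.9, 5.5]
opening: 0.686
```

Contact at z=0.0486, about 7 N net. Letting go and rising.

Request:
{"fn": "step_arm", "kwargs": {
  "gripper": [0,-0.6,-1,-1,-1,-1,-1,-1,-1],
  "linear": [
    [0,0,-0.0005],
    [0,0,-0.0005],
    [0,0,-0.0005],
    [0,0,-0.0005],
    [0,0,-0.02],
    [0,0,-0.06],
    [0,0,-0.11],
    [0,0,-0.11],
    [0,0,-0.11]
  ],
  "delta_rot": [
    [0,0,0],
    [0,0,0],
    [0,0,0],
    [0,0,0],
    [0,0,0],
    [0,0,0],
    [0,0,0],
    [0,0,0],
    [0,0,0]
  ]
}}

```text
time: 21.8
eef_pos: [0.4552, 0.0735, 0.157]
tcp_rot: [0.992, 0.13, -0.002, 0.001]
contact_force: [-0.4, 0.4, -0.0]
opening: 1.003
```

Run:
```python
from h import *
from plant import ctrl
np.set_printoptions(precision=4,suppress=True)
st=ctrl.get_state();print(st["time"],st["eef_pos"],st["contact_force"],st["opening"])
d=ctrl.read_camera("wrist");np.savez("w10.npz",**d)
d2=ctrl.read_camera("scene")
im=cv2.resize(d["frame"][90:400,190:450],(503,600));b=cv2.resize(d2["frame"][220:270,280:350],(295,211),interpolation=2)
o=np.zeros((600,798,3),np.uint8);o[:,:503]=im;o[:211,503:]=b;cv2.imwrite("pics/w10.png",o[:,:,::-1])
print(delta(st,down(.457,.069,.078,15)))
```

```text
21.8 [0.4552 0.0735 0.157 ] [-0.3749  0.4195 -0.0278] 1.0026328436653262
(array([0.0009, 0.0047, 0.079 ]), array([ 0.08,  0.22, -0.07]))
```

View pics/w10.png

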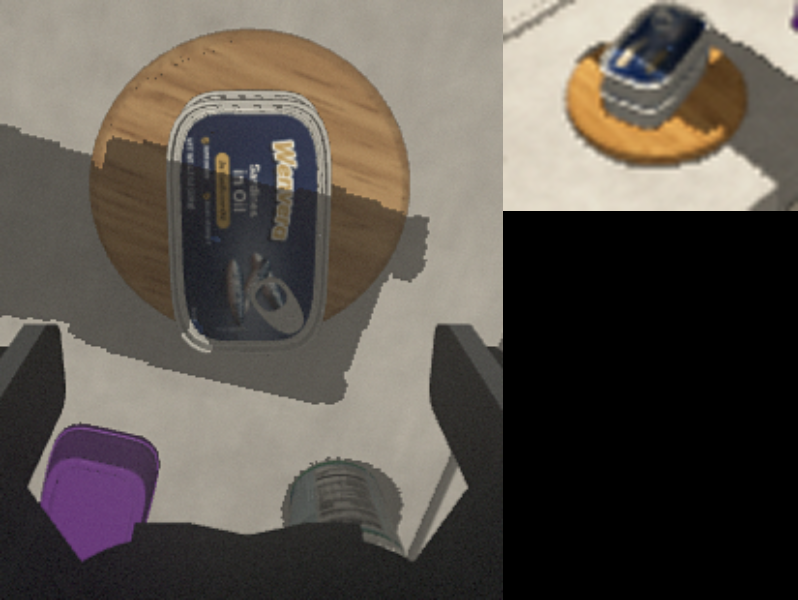

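The two tins are stacked in line: upper lid x≈168 to 330, y≈92 to 350 in the crop, with the lower tin's rim only just showing through parallax. Pressing tin 2.

Request:
{"fn": "step_arm", "kwargs": {
  "gripper": [1,1,1,1,1,1,1,1,1,1],
  "linear": [
    [0.001,0.0045,0],
    [0.001,0.0045,0.01],
    [0.001,0.0045,0.02],
    [0.001,0.0045,0.03],
    [0.001,0.0045,0.045],
    [0.001,0.0045,0.06],
    [0.001,0.0045,0.07],
    [0.001,0.0045,0.078],
    [0.001,0.0045,0.082],
    [0.001,0.0045,0.082]
  ],
  "delta_rot": [
    [0,0,0],
    [0,0,0],
    [0,0,0],
    [0,0,0],
    [0,0,0],
    [0,0,0],
    [0,0,0],
    [0,0,0],
    [0,0,0],
    [0,0,0]
  ]
}}

```text
time: 23.15
eef_pos: [0.4576, 0.0692, 0.0755]
tcp_rot: [0.992, 0.13, -0.002, 0.001]
contact_force: [0.2, -0.3, 0.3]
opening: 0.002
```

Request:
{"fn": "step_arm", "kwargs": {
  "gripper": [1,1,1,1],
  "linear": [
    [0,0,0.002],
    [0,0,0.004],
    [0,0,0.0055],
    [0,0,0.0055]
  ],
  "delta_rot": [
    [0,0,0],
    [0,0,0],
    [0,0,0],
    [0,0,0]
  ]
}}

```text
time: 23.65
eef_pos: [0.4574, 0.0692, 0.0699]
tcp_rot: [0.992, 0.13, -0.002, 0.001]
contact_force: [1.1, -0.1, 0.1]
opening: -0.003
```

Request:
{"fn": "step_arm", "kwargs": {
  "gripper": [1,1,1],
  "linear": [
    [0,0,0.001],
    [0,0,0.002],
    [0,0,0.002]
  ],
  "delta_rot": [
    [0,0,0],
    [0,0,0],
    [0,0,0]
  ]
}}

```text
time: 24.02
eef_pos: [0.4576, 0.0691, 0.0685]
tcp_rot: [0.992, 0.13, -0.002, 0.001]
contact_force: [-1.2, -0.1, 3.9]
opening: -0.002
```

Request:
{"fn": "step_arm", "kwargs": {
  "gripper": [1,1,1,1,1],
  "linear": [
    [0,0,0.0005],
    [0,0,0.0008],
    [0,0,0.0008],
    [0,0,0.0008],
    [0,0,0.0008]
  ],
  "delta_rot": [
    [0,0,0],
    [0,0,0],
    [0,0,0],
    [0,0,0],
    [0,0,0]
  ]
}}

```text
time: 24.65
eef_pos: [0.4577, 0.0692, 0.0684]
tcp_rot: [0.992, 0.13, -0.002, 0.001]
contact_force: [-4.5, -0.3, 9.4]
opening: 0.004
```

Request:
{"fn": "step_arm", "kwargs": {
  "gripper": [1,1,1,1,1,1],
  "linear": [
    [0,0,-0.003],
    [0,0,-0.03],
    [0,0,-0.08],
    [0,0,-0.13],
    [0,0,-0.13],
    [0,0,-0.13]
  ],
  "delta_rot": [
    [0,0,0],
    [0,0,0],
    [0,0,0],
    [0,0,0],
    [0,0,0],
    [0,0,0]
  ]
}}

```text
time: 25.4
eef_pos: [0.4574, 0.0695, 0.1964]
tcp_rot: [0.992, 0.13, -0.002, 0.001]
contact_force: [-0.4, 0.6, -0.4]
opening: -0.0
```

Run:
```python
from h import *
from plant import ctrl
np.set_printoptions(precision=4,suppress=True)
st=ctrl.get_state();print(st["time"],st["eef_pos"],st["contact_force"])
d=ctrl.read_camera("wrist");np.savez("w11.npz",**d)
hsv=cv2.cvtColor(d["frame"],cv2.COLOR_RGB2HSV)
T=np.eye(4);a=np.radians(15);T[:3,:3]=np.array([[-np.cos(a),np.sin(a),0],[-np.sin(a),-np.cos(a),0],[0,0,1]]);T[:3,3]=[.457,.0685,.02]
T2=T.copy();T2[2,3]=.044
overlay(d,[T,T2],(210,80,430,330),2.4,"pics/o11.png")
```

```text
25.4 [0.4574 0.0695 0.1964] [-0.4366  0.6276 -0.4375]
```

View pics/o11.png

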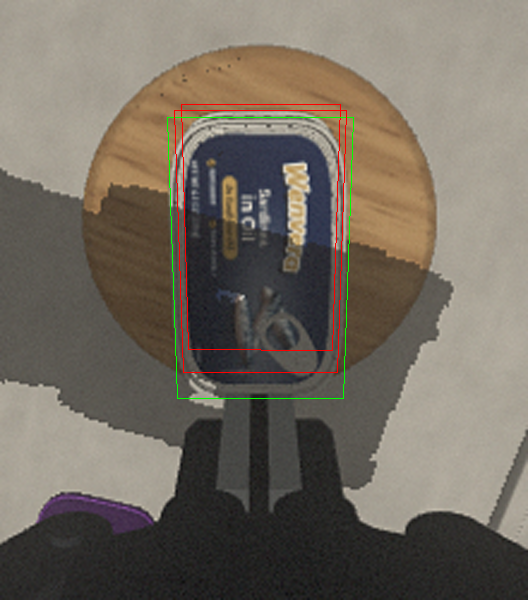

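The stack is standing, the upper lid matches its predicted outline and the robot is clear. Handing in.

```bash
python3 -c "
from plant import ctrl
print(ctrl.sign_off())"
```

```text
the job is handed in; nothing more can be done
None
```

The two tins are stacked in the middle of the board, lids up, and I handed the job in at 25.4 s. No verdict is reported back.

- **First tin:** I laid the tin from the right-hand stand about 1.5 mm from the board's middle and let go. I then pressed its lid at 9.9 N, and it did not move.
- **Second tin:** I laid the tin from the left-hand stand on top and let go. I pressed its lid at 9.4 N, a little under the 10 N asked.
- **Corrected offset:** The second tin was gripped about 5 mm off compared with the first. I measured this by matching the two lids in the wrist images and corrected it before placing. TCP error against the corrected goal was about 0.2 mm at contact.
- **Last checks:** The final wrist picture shows the upper lid in line with its predicted outline to about 1–2 mm, with the tool clear and about 0 N on it.
- **What disagreed or was not confirmed:**
  - Early on, the scene camera put the board about 10 mm away from where the top and wrist cameras did. I used the wrist value.
  - The lids measured about 57–58 × 102 mm in the images, not 63 × 105.
  - The alignment of the lower tin's edges was checked only through the lid matching and parallax, not from the side at high resolution.
  - I viewed 13 pictures, three over the budget of 10.

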